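# Set the metering valve dial to its set line

## Robot

A 6-joint arm with a two-finger parallel gripper is mounted at the origin on the work surface. World frame = base frame: x ahead of the robot, y to its left, z up, the work surface at z = 0. Lengths are in mm, angles in rad, forces in N, time in s.
With the tool pointing down it reaches from about 225 to 875 mm from the base axis. Payload 3.4 kg.
Tool frame: the origin (TCP) lies at the very end of the fingers, on their centre line; the grasp point (between the pads) lies 19 mm behind it; z points along the fingers, y is the direction in which the jaws open and shut (so a half turn about z gives the same grasp; the last joint's range is limited). The gripper opens to 85 mm and grips with 20 to 120 N. Pads are 22 mm wide; open, the fingers measure 114 mm over their backs; the gripper's body (76 mm by 85 mm) begins 54 mm behind the grasp point. The pads swing forward as they close: fully open they stand 13 mm farther back than shut.
Start: joints at [1.18, 0.276, 1.505, -0, 1.361, -0.121], TCP at [153.275, 554.229, 231.328] pointing down, gripper open.
Joint ranges: [-2.89, 2.89], [-0.75, 2.08], [0.22, 2.7], [-1.18, 4.32], [0.11, 2.71], [-2.7, 2.7]. Speed limits (rad/s): [2.57, 2.57, 3.14, 3.14, 3.14, 3.14].

## Interface

Orientations are given as a unit quaternion [w, x, y, z].
In Python, from bench import ctrl, grab_frame, finish_job gives the robot as it stands.
- The arm moves only by the tool jog_arm, never from a script. Its argument "moves" is a list of rows, each an object with "jaw": the finger opening in cm, from 0 to 8.54; "xyz": the shift along the tool's x, y, z in cm, a list of three; "yaw": the turn about the tool's z in degrees. A call has 1 to 20 rows; each row is the pose to reach, as a shift and turn from the pose commanded when the call began, along the tool's axes at that moment; what a row does not reach only later rows make up. A row lasts 1/12 s, in which the tool goes at most 41.7 mm and 7.16 degrees, less where a joint would pass 70% of its speed; a pose out of reach is approached as far as the arm can. A call with a gripper value outside its range is refused whole. The fingers move at their own pace and stop on an object; "force" is the grip in N (left out, the last holds). Time passes only in rows, so rows that repeat a pose let the fingers close. It gives the time, the measured TCP pose, the force and the opening at its end, in the units of the state.
- ctrl.observe(): the state, without advancing time (a new reading comes with each control period).
- grab_frame(name): name is "scene" or "top" or "wrist"; returns a dict with "frame" (400x640x3 uint8, red, green, blue), "z_map" (400x640 float32, mm along the optical axis (not along the pixel's ray), 0 where there is no reading), "mtx" (3x3 intrinsics, pixels), "world_from_camera" (4x4, takes a point from camera to world coordinates); the wrist camera has in their place "hand_eye" (4x4, takes a point from camera to tool coordinates, whose origin is the TCP and whose axes are the flange's). Camera axes: x right, y down, z forward; pixel columns grow to the right and rows downward; lengths in mm; the calibration is good to about 2 mm. A picture is of the moment at which its call begins: read the wrist's pose just before it.
- finish_job(): hands the job in, once; it reports no verdict.
The state is a dict: "time": time; "joint_pos": joint angles; "qvel": joint speeds; "joint_torque": joint torques, N m; "position": TCP position; "tool_rot": TCP orientation; "force": force on the tool from outside, world axes, zero at the start; "ft_torque": the same for the moment, N m; "opening": finger opening in mm.
Only numpy, scipy, OpenCV 4.12 (cv2) and the standard library are available. Lean on these libraries where they do the work, as an engineer would, in place of code of your own. Each camera call takes 0.05 s, during which the arm holds its last target.

## Task

On the metering valve, turn the dial until the thick index line on it meets the set line, the long thick line beside the raised block on the fixed scale ring, to better than half a scale division (divisions are 10 degrees). Turn it either way round by pushing the dial's upright paddle sideways with the outside of the fingers: do not pinch the paddle, and do not move or lift the loose things lying around the valve. When it is set, take the hand away and leave the dial at rest.

Things in the scene. Friction and masses are not known exactly. Their poses are not given: they have to be found in the camera images.
- hub (a point): Point on the valve's vertical turning axis, at the dial's upper face, 30 mm over the bench. The dial: a knurled aluminium disc, radius 76 mm, inside a fixed aluminium scale ring (radius 79 to 104 mm, top 26 mm over the bench) on a steel flange (radius 125 mm) fixed to the bench. Above the dial's face stand only the paddle and a flat hub cap (radius 12, 3 mm high).
- index (a point): Outer end (74 mm from the axis, on the dial's face) of the index line: the thick black line on the dial, 5 mm wide, from 43 to 75 mm radius. Turns with the dial; its x axis points outward from the hub, z up. The paddle stands exactly opposite, across the hub.
- set_line (a point): Inner end, 80 mm from the axis, of the set line on the fixed ring's top: black, 5 mm wide, across the whole ring (14 mm clear), with a raised steel block (12 x 20 mm, top 38 mm over the bench) on its outer end. x axis outward from the hub along the line, z up. All other scale lines, every 10 degrees, are short and thin. It lies elsewhere round the ring each time.
- dial (a joint): Angle of the dial, rad, growing anticlockwise seen from above; zero is unrelated to the set line. It can turn a full turn either way from zero. Steady dry friction (about 3 N to push at 50 mm radius), no spring or detents: it stays where it is left.
- paddle (a point): Centre (half-way up) of the paddle: a black upright radial fin fixed on the dial, 18 mm thick, from 26 to 70 mm radius, top 45 mm above the dial's face (75 mm over the bench). This point is 48 mm from the axis and 22 mm above the dial's face; x axis towards the hub, y across the fin, z up. Push either flat face; pressing both faces at once is pinching.
- star_knob: Loose bystander: black clamping knob, 42 mm wide, 36 mm tall. Leave alone. Origin: centre of its underside.
- copper_bush: Loose bystander: copper bush, 48 mm wide, 40 mm tall, standing. Leave alone. Origin: centre of its underside.
- tray: Loose bystander: clear open tray, 100 x 70 x 30 mm. Leave alone. Origin: centre of its underside.
- driver: Loose bystander: screwdriver, 170 mm long, lying. Leave alone. Origin: on its underside.

How it is judged (in metres and radians):
At the end, for the whole second after the job is handed in: The index line's outer end lies within 6 mm sideways of the set line (under half a 10 degree division), on the same side of the hub, and the dial is at rest (y of index in the frame of set_line between -0.006 and 0.006 m and x of index in the frame of set_line above -0.03 m and velocity of joint dial between -0.05 and 0.05 rad/s); the robot touches nothing.
It fails at once if the paddle is pinched (both of its faces pressed at once) (contact force between the fingers and dial_c1 above 1.5 N and contact force between the fingers and dial_c2 above 1.5 N).
It fails at once if a loose bystander is moved or lifted by more than 15 mm (distance of any of star_knob, copper_bush, tray, driver from where it was at the start of the episode above 0.015 m).
It also fails if it takes over 43 s, if anything falls off the work surface, if the arm or the gripper's body presses on something with over 40 N, if the wrist force passes 120 N, or if a joint passes its speed limit or range.

## Working session

There is one attempt and no reset: what is moved stays moved. The work goes in short steps, Python scripts to look and compute and a tool call to move; the robot and the scene stay as the last step left them, time stands still between calls to the robot, and variables do not carry over. Pictures are saved under pics/ and viewed, and the job is handed in when it is done.

Besides the shell and the picture viewer there is one more tool, called after "Call:" in YAML: its name, and indented under it one key for each argument. jog_arm: Moves the arm, as the interface text tells. Its arguments: {"type":"object","properties":{"moves":{"type":"array"},"force":{"type":"number"}},"required":["moves"]}

```bash
mkdir -p pics; ls
python3 - <<'E'
from bench import ctrl, grab_frame
import cv2,numpy as np,pickle
s=ctrl.observe();print(s)
for n in ["scene","top"]:
    f=grab_frame(n);pickle.dump(f,open(n+'0.pkl','wb'))
    cv2.imwrite(f'pics/{n}0.png',cv2.cvtColor(f['frame'],cv2.COLOR_RGB2BGR))
    print(n,f['mtx'],f['world_from_camera'])
E
```

```text
pics
{'time': 0.0, 'joint_pos': array([ 1.18003101e+00,  2.76582060e-01,  1.50616699e+00, -1.90723441e-05,
        1.36067964e+00, -1.21014501e-01]), 'qvel': array([ 1.02517155e-03,  3.75608513e-05,  7.61135198e-04, -1.17592388e-03,
        4.67323867e-04, -1.10962125e-03]), 'joint_torque': array([-4.33596806e-04, -4.16776729e+01, -2.45804715e+01, -3.93834580e-04,
        1.10751728e-02, -3.09984239e-05]), 'position': array([153.04488908, 553.69746762, 230.43359037]), 'tool_rot': array([-2.23335415e-04,  1.34464814e-01,  9.90917944e-01, -8.90486528e-04]), 'force': array([-0.22757768, -0.74884664,  0.28075182]), 'ft_torque': array([0.00212428, 0.00942654, 0.03451286]), 'opening': 85.4180710867928}
scene [[508.13633942   0.         314.3868711 ]
 [  0.         508.13633942 196.46824153]
 [  0.           0.           1.        ]] [[-8.58571334e-01  3.66090680e-01 -3.58932973e-01  1.03500821e+03]
 [ 5.12381733e-01  5.88256057e-01 -6.25635494e-01  7.72380816e+02]
 [-1.78948280e-02 -7.21063399e-01 -6.92637964e-01  8.53389837e+02]
 [ 0.00000000e+00  0.00000000e+00  0.00000000e+00  1.00000000e+00]]
top [[481.15000736   0.         320.2674749 ]
 [  0.         481.15000736 199.35964885]
 [  0.           0.           1.        ]] [[ 4.46230607e-03 -9.98591220e-01  5.28740346e-02  5.58120044e+02]
 [-9.99967304e-01 -4.09938423e-03  6.97036023e-03  4.11405053e+01]
 [-6.74378954e-03 -5.29034097e-02 -9.98576863e-01  1.00710215e+03]
 [ 0.00000000e+00  0.00000000e+00  0.00000000e+00  1.00000000e+00]]
```

View pics/scene0.png

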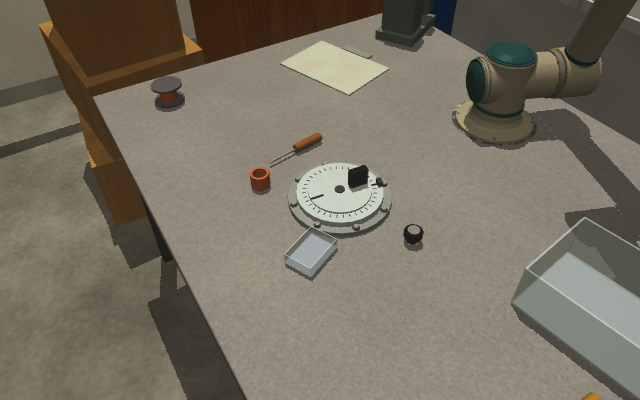

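View pics/top0.png

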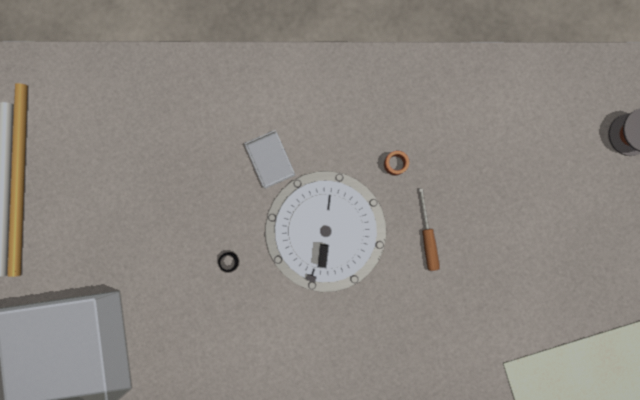

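The top view shows the hub near (325,231), the index line at (329,202) pointing up, the paddle at (323,256), and the set line and block at about (312,275), close to the paddle's end. I'll zoom in and measure.

```bash
cat > h.py <<'E'
import numpy as np,cv2
def ray(f,u,v,z,T=None):
    T=f['world_from_camera'] if T is None else T
    d=T[:3,:3]@np.linalg.inv(f['mtx'])@np.array([u,v,1.]);o=T[:3,3]
    return o+d*(z-o[2])/d[2]
E
python3 - <<'E'
import pickle,cv2,numpy as np
from h import *
f=pickle.load(open('top0.pkl','rb'));im=cv2.cvtColor(f['frame'],cv2.COLOR_RGB2BGR)
cv2.imwrite('pics/topz.png',cv2.resize(im[165:297,255:397],None,fx=4.5,fy=4.5,interpolation=cv2.INTER_CUBIC))
g=cv2.cvtColor(im,cv2.COLOR_BGR2GRAY)
m=(g<75).astype(np.uint8);m[:120]=0
n,l,st,c=cv2.connectedComponentsWithStats(m)
for i in range(1,n):
    if st[i,4]>8 and 200<c[i][0]<450 and 120<c[i][1]<300: print(st[i],c[i].round(2),ray(f,*c[i],30).round(1))
s=pickle.load(open('scene0.pkl','rb'))['frame']
cv2.imwrite('pics/scenez.png',cv2.resize(cv2.cvtColor(s,cv2.COLOR_RGB2BGR)[120:290,240:450],None,fx=3.5,fy=3.5,interpolation=cv2.INTER_CUBIC))
E
```

```text
[394 154  12  14  56] [401.07 159.2 ] [ 692.6 -116.5   30. ]
[383 158  13  17  51] [386.75 167.82] [674.8 -87.3  30. ]
[422 229   8  41 122] [425.17 248.59] [ 511.2 -164.4   30. ]
[318 244  10  23 178] [322.46 255.16] [496.9  43.   30. ]
[218 251  21  21 208] [228.32 261.01] [484.2 233.4  30. ]
```

View pics/topz.png

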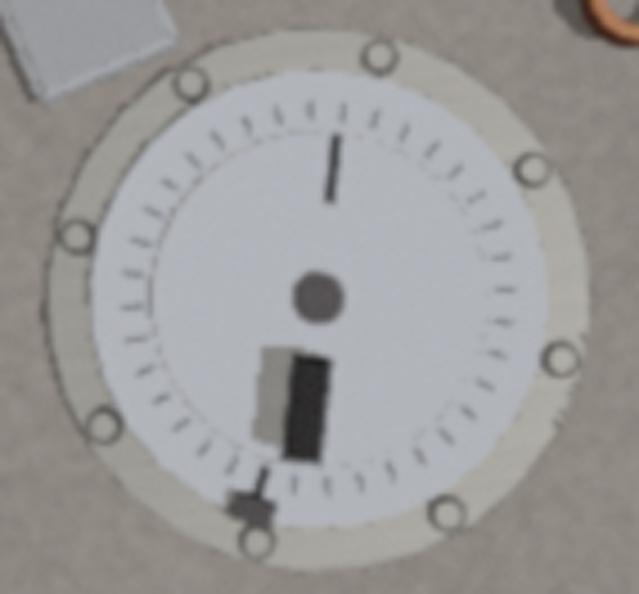

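View pics/scenez.png

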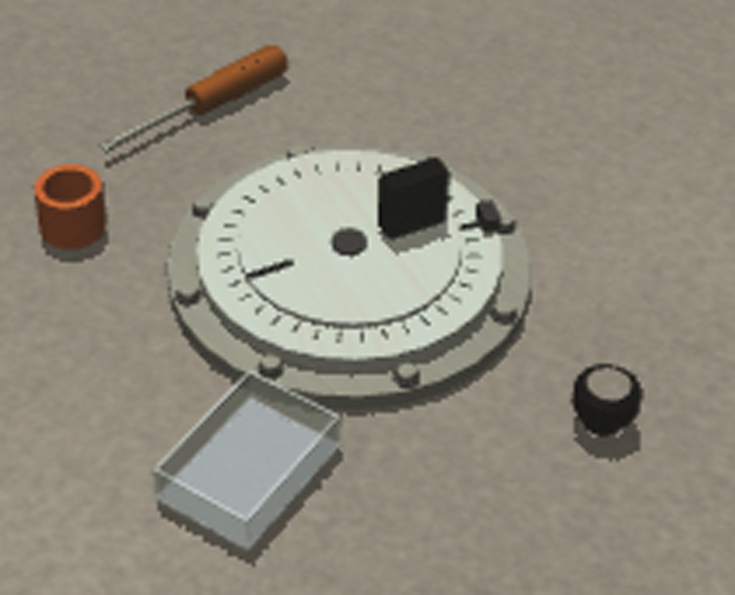

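```bash
cat >> h.py <<'E'
def zp(x,y,s=4.5,ox=255,oy=165): return (x+.5)/s-.5+ox,(y+.5)/s-.5+oy
def wa(p,h): return np.degrees(np.arctan2(p[1]-h[1],p[0]-h[0]))
E
python3 - <<'E'
import pickle
from h import *
f=pickle.load(open('top0.pkl','rb'))
g=cv2.cvtColor(f['frame'],cv2.COLOR_RGB2GRAY).astype(float)
def cen(x0,x1,y0,y1,thr):
    u0,v0=map(int,zp(x0,y0));u1,v1=[int(a)+1 for a in zp(x1,y1)]
    w=np.clip(thr-g[v0:v1+1,u0:u1+1],0,None);V,U=np.mgrid[v0:v1+1,u0:u1+1]
    return (w*U).sum()/w.sum(),(w*V).sum()/w.sum()
hub=ray(f,*cen(285,350,265,330,140),33)
print('hub',hub)
i0=ray(f,*zp(336,135),30);i1=ray(f,*zp(330,203),30)
s0=ray(f,*zp(265,467),26);s1=ray(f,*zp(259,490),26);b=ray(f,*zp(250,507),38)
ic=ray(f,*cen(315,350,135,203,150),30)
print('index',wa(i0,hub),wa(i1,hub),wa(ic,hub),np.hypot(*(i0-hub)[:2]),np.hypot(*(i1-hub)[:2]))
print('set',wa(s0,hub),wa(s1,hub),wa(b,hub),np.hypot(*(s0-hub)[:2]),np.hypot(*(b-hub)[:2]))
# paddle top
m=(g<75).astype(np.uint8);n,l,st,c=cv2.connectedComponentsWithStats(m)
pc=ray(f,322.46,255.16,75);print('paddle',pc,wa(pc,hub),np.hypot(*(pc-hub)[:2]))
fl=ray(f,*zp(318,300),10);print(fl)
for nm,u,v,z in [('knob',228.3,261,20),('bush',397,162.5,40),('driver tip',420,189,8),('driver mid',431,249,15)]: print(nm,ray(f,u,v,z).round(0))
E
```

```text
hub [546.28653406  37.78457886  33.        ]
index -6.31332179154608 -7.378146797465209 -6.49352561108662 73.76727735611236 42.91283638732554
set 163.03763462922606 163.33748147361578 162.32941033447466 79.84902216186681 97.60479568280724
paddle [499.75354607  42.93862276  75.        ] 173.67961986876256 46.81755162462317
[544.86402753  37.44481569  10.        ]
knob [483. 235.  20.]
bush [ 684. -107.   40.]
driver tip [ 633. -159.    8.]
driver mid [ 510. -179.   15.]
```

Measured: hub at (546,38), index at -6.5° and set line at 163°. The radii agree with the given sizes (74, 43 and 80 mm). The paddle is at 173.5°. I'll push clockwise by 190.5° with closed fingers, since the wrist range suits that direction.

```bash
cat >> h.py <<'E'
HUB=np.array([546.3,37.8])
def pose(phi,off,z,rho=52,side=1):
    # finger on ccw side (side=+1); tool y angle = phi-90
    a=np.radians(phi);r=np.array([np.cos(a),np.sin(a)]);t=np.array([-r[1],r[0]])
    p=HUB+rho*r+side*off*t
    return np.array([p[0],p[1],z,phi-90])
def rel(cur,tgt):
    a=np.radians(cur[3]);y=np.array([np.cos(a),np.sin(a)]);x=np.array([-y[1],y[0]])
    d=tgt[:2]-cur[:2];yaw=-((tgt[3]-cur[3]+180)%360-180)
    return [round(float(v),2) for v in (d@x/10,d@y/10,-(tgt[2]-cur[2])/10)],round(float(yaw),1)
def curpose():
    from bench import ctrl
    from scipy.spatial.transform import Rotation as R
    s=ctrl.observe();q=s['tool_rot'];m=R.from_quat([q[1],q[2],q[3],q[0]]).as_matrix()
    return np.r_[s['position'],np.degrees(np.arctan2(m[1,1],m[0,1]))],m,s
E
python3 - <<'E'
from h import *
c=np.array([153.275,554.229,231.328,74.55])
cm,m,s=curpose();print(cm.round(2),m.round(3))
print(rel(c,pose(173.5,48,140)), pose(173.5,48,140))
print(rel(c,pose(173.5,48,44)))
E
```

```text
[153.07 553.77 230.52  74.54] [[-0.964  0.266 -0.001]
 [ 0.266  0.964 -0.002]
 [ 0.    -0.002 -1.   ]]
([-47.25, -44.86, 9.13], -8.9) [489.20050924  -4.00488196 140.          83.5       ]
([-47.25, -44.86, 18.73], -8.9)
```

Call:
jog_arm:
  moves:
    - {"jaw": 0,"xyz": [-23,-22,4],"yaw": -4}
    - {"jaw": 0,"xyz": [-47.25,-44.85,9.1],"yaw": -8.9}
    - {"jaw": 0,"xyz": [-47.25,-44.85,9.1],"yaw": -8.9}
    - {"jaw": 0,"xyz": [-47.25,-44.85,9.1],"yaw": -8.9}
    - {"jaw": 0,"xyz": [-47.25,-44.85,9.1],"yaw": -8.9}
    - {"jaw": 0,"xyz": [-47.25,-44.85,9.1],"yaw": -8.9}
    - {"jaw": 0,"xyz": [-47.25,-44.85,9.1],"yaw": -8.9}
    - {"jaw": 0,"xyz": [-47.25,-44.85,9.1],"yaw": -8.9}
    - {"jaw": 0,"xyz": [-47.25,-44.85,9.1],"yaw": -8.9}
    - {"jaw": 0,"xyz": [-47.25,-44.85,9.1],"yaw": -8.9}
    - {"jaw": 0,"xyz": [-47.25,-44.85,9.1],"yaw": -8.9}
    - {"jaw": 0,"xyz": [-47.25,-44.85,9.1],"yaw": -8.9}
    - {"jaw": 0,"xyz": [-47.25,-44.85,9.1],"yaw": -8.9}
    - {"jaw": 0,"xyz": [-47.25,-44.85,9.1],"yaw": -8.9}
    - {"jaw": 0,"xyz": [-47.25,-44.85,9.1],"yaw": -8.9}
    - {"jaw": 0,"xyz": [-47.25,-44.85,9.1],"yaw": -8.9}
    - {"jaw": 0,"xyz": [-47.25,-44.85,9.1],"yaw": -8.9}
    - {"jaw": 0,"xyz": [-47.25,-44.85,9.1],"yaw": -8.9}
    - {"jaw": 0,"xyz": [-47.25,-44.85,9.1],"yaw": -8.9}
    - {"jaw": 0,"xyz": [-47.25,-44.85,9.1],"yaw": -8.9}

```text
time: 1.77
position: [488.2, -3.0, 140.2]
tool_rot: [-0.001, 0.057, 0.998, 0.0]
force: [0.9, -0.0, -0.0]
opening: 0.2
```

Call:
jog_arm:
  moves:
    - {"jaw": 0,"xyz": [0,0,3],"yaw": 0}
    - {"jaw": 0,"xyz": [0,0,6],"yaw": 0}
    - {"jaw": 0,"xyz": [0,0,8.5],"yaw": 0}
    - {"jaw": 0,"xyz": [0,0,9.6],"yaw": 0}
    - {"jaw": 0,"xyz": [0,0,9.6],"yaw": 0}

```text
time: 2.18
position: [486.1, -2.2, 42.1]
tool_rot: [-0.003, 0.056, 0.998, 0.0]
force: [-0.9, -0.4, 1.0]
opening: 0.2
```

Run:
```python
from h import *
from bench import grab_frame
cm,m,s=curpose();print(cm.round(2),s['force'],s['time'])
for n,a in [('scene',(120,290,240,450,3.5)),('top',(165,297,255,397,4.5))]:
    im=cv2.cvtColor(grab_frame(n)['frame'],cv2.COLOR_RGB2BGR)
    cv2.imwrite(f'pics/{n}1.png',cv2.resize(im[a[0]:a[1],a[2]:a[3]],None,fx=a[4],fy=a[4],interpolation=cv2.INTER_CUBIC))
# path rows
c=pose(173.5,48,44)
print('approach',rel(c,pose(173.5,26,44)))
print([rel(c,pose(p,23.3,44)) for p in np.arange(173.5,100,-5)])
```

```text
[486.11  -2.22  42.14  83.57] [-0.93666942 -0.36080928  1.0204002 ] 2.1833
approach ([-0.0, 2.2, -0.0], -0.0)
[([0.0, 2.47, -0.0], -0.0), ([0.18, 2.93, -0.0], 5.0), ([0.33, 3.41, -0.0], 10.0), ([0.43, 3.9, -0.0], 15.0), ([0.48, 4.39, -0.0], 20.0), ([0.5, 4.89, -0.0], 25.0), ([0.47, 5.38, -0.0], 30.0), ([0.4, 5.87, -0.0], 35.0), ([0.28, 6.36, -0.0], 40.0), ([0.12, 6.83, -0.0], 45.0), ([-0.07, 7.29, -0.0], 50.0), ([-0.31, 7.72, -0.0], 55.0), ([-0.58, 8.14, -0.0], 60.0), ([-0.89, 8.53, -0.0], 65.0), ([-1.23, 8.89, -0.0], 70.0)]
```

View pics/scene1.png

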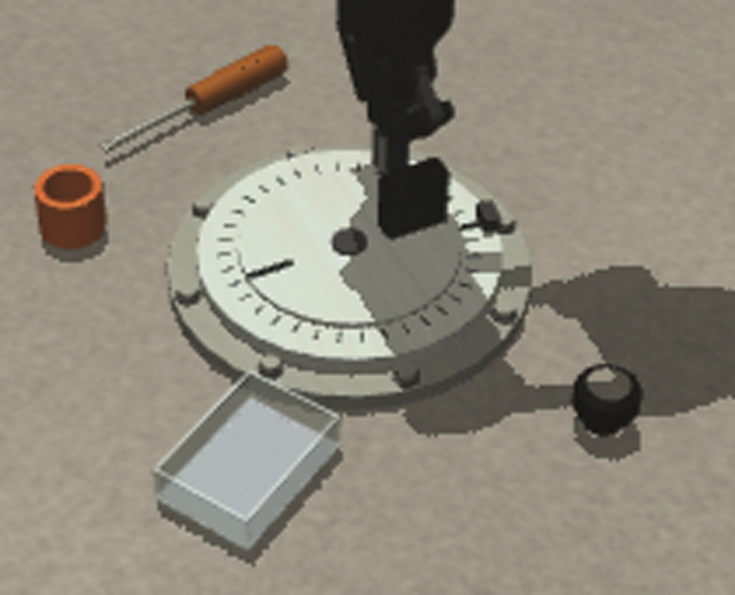

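The closed fingers stand behind the paddle with clear space around them, at scene-crop pixel (392,150), and nothing is touching. Starting the push.

Call:
jog_arm:
  moves:
    - {"jaw": 0,"xyz": [0,1.2,0],"yaw": 0}
    - {"jaw": 0,"xyz": [0,2.0,0],"yaw": 0}
    - {"jaw": 0,"xyz": [0,2.47,0],"yaw": 0}
    - {"jaw": 0,"xyz": [0.18,2.93,0],"yaw": 5}
    - {"jaw": 0,"xyz": [0.33,3.41,0],"yaw": 10}
    - {"jaw": 0,"xyz": [0.43,3.9,0],"yaw": 15}
    - {"jaw": 0,"xyz": [0.48,4.39,0],"yaw": 20}
    - {"jaw": 0,"xyz": [0.5,4.89,0],"yaw": 25}
    - {"jaw": 0,"xyz": [0.47,5.38,0],"yaw": 30}
    - {"jaw": 0,"xyz": [0.4,5.87,0],"yaw": 35}
    - {"jaw": 0,"xyz": [0.28,6.36,0],"yaw": 40}
    - {"jaw": 0,"xyz": [0.12,6.83,0],"yaw": 45}
    - {"jaw": 0,"xyz": [-0.07,7.29,0],"yaw": 50}
    - {"jaw": 0,"xyz": [-0.31,7.72,0],"yaw": 55}
    - {"jaw": 0,"xyz": [-0.58,8.14,0],"yaw": 60}
    - {"jaw": 0,"xyz": [-0.58,8.14,0],"yaw": 60}

```text
time: 3.62
position: [504.3, 77.0, 44.8]
tool_rot: [0.0, 0.549, 0.836, 0.0]
force: [-0.8, -1.1, 0.1]
opening: -0.1
```

```bash
cat > look.py <<'E'
import sys
from h import *
from bench import grab_frame
import pickle
k=sys.argv[1]
cm,m,s=curpose();print(cm.round(2),s['force'].round(2),s['time'],s['joint_pos'].round(2))
ims=[]
for n,a in [('scene',(130,250,270,410)),('top',(165,297,255,397))]:
    f=grab_frame(n);pickle.dump(f,open(n+k+'.pkl','wb'))
    im=cv2.cvtColor(f['frame'],cv2.COLOR_RGB2BGR)
    ims.append(cv2.resize(im[a[0]:a[1],a[2]:a[3]],(398,int(398*(a[1]-a[0])/(a[3]-a[2]))),interpolation=cv2.INTER_CUBIC))
H=max(i.shape[0] for i in ims)
cv2.imwrite(f'pics/look{k}.png',np.hstack([cv2.copyMakeBorder(i,0,H-i.shape[0],0,0,0) for i in ims]))
E
python3 look.py 2
python3 - <<'E'
from h import *
c=pose(113.5,23.3,44)
print(*[rel(c,pose(p,23.3,44)) for p in np.arange(108.5,10,-5)],sep='\n')
E
```

```text
[504.35  77.03  44.81  23.44] [-0.79 -1.06  0.05] 3.6167 [ 0.02  0.36  1.91 -0.    0.87 -0.39]
([0.18, 0.46, -0.0], 5.0)
([0.33, 0.94, -0.0], 10.0)
([0.43, 1.43, -0.0], 15.0)
([0.48, 1.92, -0.0], 20.0)
([0.5, 2.42, -0.0], 25.0)
([0.47, 2.91, -0.0], 30.0)
([0.4, 3.4, -0.0], 35.0)
([0.28, 3.89, -0.0], 40.0)
([0.12, 4.36, -0.0], 45.0)
([-0.07, 4.82, -0.0], 50.0)
([-0.31, 5.25, -0.0], 55.0)
([-0.58, 5.67, -0.0], 60.0)
([-0.89, 6.06, -0.0], 65.0)
([-1.23, 6.42, -0.0], 70.0)
([-1.6, 6.75, -0.0], 75.0)
([-2.0, 7.05, -0.0], 80.0)
([-2.43, 7.31, -0.0], 85.0)
([-2.87, 7.53, -0.0], 90.0)
([-3.33, 7.71, -0.0], 95.0)
([-3.81, 7.86, -0.0], 100.0)
```

View pics/look2.png

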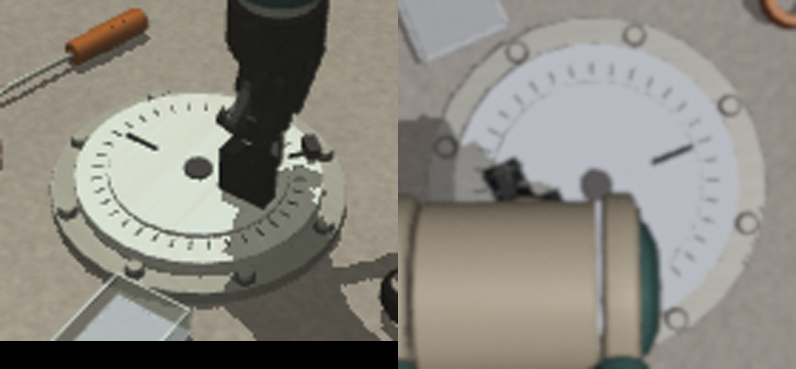

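The dial turned cleanly: the index is now at about -68°, top-view pixel (692,148). Continuing by another 100°.

Call:
jog_arm:
  moves:
    - {"jaw": 0,"xyz": [0.18,0.46,0],"yaw": 5}
    - {"jaw": 0,"xyz": [0.33,0.94,0],"yaw": 10}
    - {"jaw": 0,"xyz": [0.43,1.43,0],"yaw": 15}
    - {"jaw": 0,"xyz": [0.48,1.92,0],"yaw": 20}
    - {"jaw": 0,"xyz": [0.5,2.42,0],"yaw": 25}
    - {"jaw": 0,"xyz": [0.47,2.91,0],"yaw": 30}
    - {"jaw": 0,"xyz": [0.4,3.4,0],"yaw": 35}
    - {"jaw": 0,"xyz": [0.28,3.89,0],"yaw": 40}
    - {"jaw": 0,"xyz": [0.12,4.36,0],"yaw": 45}
    - {"jaw": 0,"xyz": [-0.07,4.82,0],"yaw": 50}
    - {"jaw": 0,"xyz": [-0.31,5.25,0],"yaw": 55}
    - {"jaw": 0,"xyz": [-0.58,5.67,0],"yaw": 60}
    - {"jaw": 0,"xyz": [-0.89,6.06,0],"yaw": 65}
    - {"jaw": 0,"xyz": [-1.23,6.42,0],"yaw": 70}
    - {"jaw": 0,"xyz": [-1.6,6.75,0],"yaw": 75}
    - {"jaw": 0,"xyz": [-2.0,7.05,0],"yaw": 80}
    - {"jaw": 0,"xyz": [-2.43,7.31,0],"yaw": 85}
    - {"jaw": 0,"xyz": [-2.87,7.53,0],"yaw": 90}
    - {"jaw": 0,"xyz": [-3.33,7.71,0],"yaw": 95}
    - {"jaw": 0,"xyz": [-3.33,7.71,0],"yaw": 95}

```text
time: 5.38
position: [588.3, 76.5, 44.4]
tool_rot: [-0.0, 0.987, 0.16, 0.0]
force: [-1.6, -0.2, 0.2]
opening: 0.0
```

```bash
python3 look.py 3
python3 - <<'E'
from h import *
c=pose(18.5,23.3,44);print(c)
print(*[(p,rel(c,pose(p,23.3,44))) for p in np.arange(16.5,-20,-2)],sep='\n')
E
```

```text
[588.28  76.48  44.37 -71.57] [-1.57 -0.22  0.25] 5.3833 [0.01 0.46 1.72 0.   0.96 1.26]
[588.21963158  76.3957833   44.         -71.5       ]
(np.float64(16.5), ([0.08, 0.18, -0.0], 2.0))
(np.float64(14.5), ([0.15, 0.37, -0.0], 4.0))
(np.float64(12.5), ([0.22, 0.56, -0.0], 6.0))
(np.float64(10.5), ([0.27, 0.75, -0.0], 8.0))
(np.float64(8.5), ([0.33, 0.94, -0.0], 10.0))
(np.float64(6.5), ([0.37, 1.13, -0.0], 12.0))
(np.float64(4.5), ([0.41, 1.33, -0.0], 14.0))
(np.float64(2.5), ([0.44, 1.52, -0.0], 16.0))
(np.float64(0.5), ([0.47, 1.72, -0.0], 18.0))
(np.float64(-1.5), ([0.48, 1.92, -0.0], 20.0))
(np.float64(-3.5), ([0.49, 2.12, -0.0], 22.0))
(np.float64(-5.5), ([0.5, 2.32, -0.0], 24.0))
(np.float64(-7.5), ([0.5, 2.52, -0.0], 26.0))
(np.float64(-9.5), ([0.49, 2.71, -0.0], 28.0))
(np.float64(-11.5), ([0.47, 2.91, -0.0], 30.0))
(np.float64(-13.5), ([0.44, 3.11, -0.0], 32.0))
(np.float64(-15.5), ([0.41, 3.31, -0.0], 34.0))
(np.float64(-17.5), ([0.38, 3.5, -0.0], 36.0))
(np.float64(-19.5), ([0.33, 3.7, -0.0], 38.0))
```

View pics/look3.png

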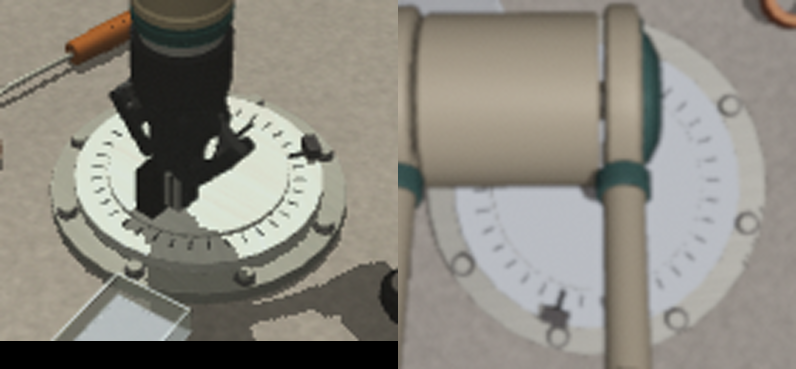

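The index is hidden under the link, but the set line at (561,298) stays visible from above. I'll advance slowly to about 8° short and look again.

Call:
jog_arm:
  moves:
    - {"jaw": 0,"xyz": [0.08,0.18,0],"yaw": 2}
    - {"jaw": 0,"xyz": [0.15,0.37,0],"yaw": 4}
    - {"jaw": 0,"xyz": [0.22,0.56,0],"yaw": 6}
    - {"jaw": 0,"xyz": [0.27,0.75,0],"yaw": 8}
    - {"jaw": 0,"xyz": [0.33,0.94,0],"yaw": 10}
    - {"jaw": 0,"xyz": [0.37,1.13,0],"yaw": 12}
    - {"jaw": 0,"xyz": [0.41,1.33,0],"yaw": 14}
    - {"jaw": 0,"xyz": [0.44,1.52,0],"yaw": 16}
    - {"jaw": 0,"xyz": [0.47,1.72,0],"yaw": 18}
    - {"jaw": 0,"xyz": [0.48,1.92,0],"yaw": 20}
    - {"jaw": 0,"xyz": [0.49,2.12,0],"yaw": 22}
    - {"jaw": 0,"xyz": [0.5,2.32,0],"yaw": 24}
    - {"jaw": 0,"xyz": [0.5,2.52,0],"yaw": 26}
    - {"jaw": 0,"xyz": [0.5,2.52,0],"yaw": 26}

```text
time: 6.65
position: [601.0, 54.6, 44.5]
tool_rot: [-0.0, 0.998, -0.065, 0.0]
force: [0.4, 1.7, 0.0]
opening: -0.5
```

```bash
python3 look.py 4
python3 - <<'E'
import pickle
from h import *
im=cv2.cvtColor(pickle.load(open('top4.pkl','rb'))['frame'],cv2.COLOR_RGB2BGR)
cv2.imwrite('pics/top4z.png',cv2.resize(im[165:297,255:397],None,fx=4.5,fy=4.5,interpolation=cv2.INTER_CUBIC))
E
```

```text
[600.98  54.57  44.46 -97.47] [0.38 1.73 0.05] 6.65 [-0.03  0.47  1.7   0.    0.97  1.68]
```

View pics/top4z.png

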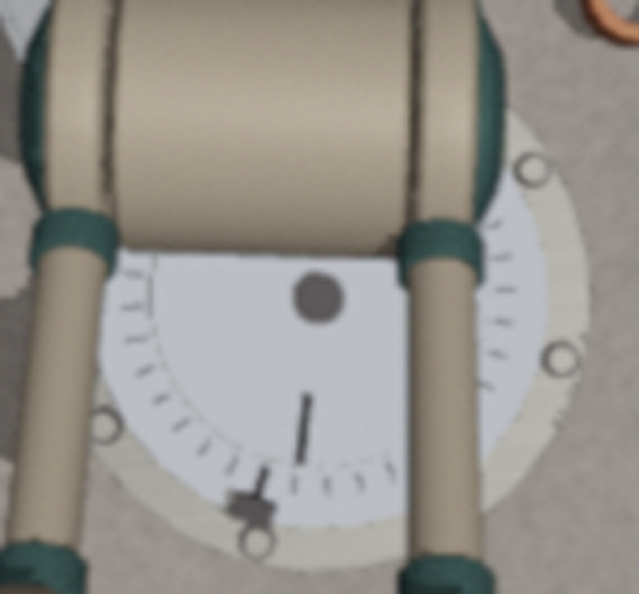

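View pics/look4.png

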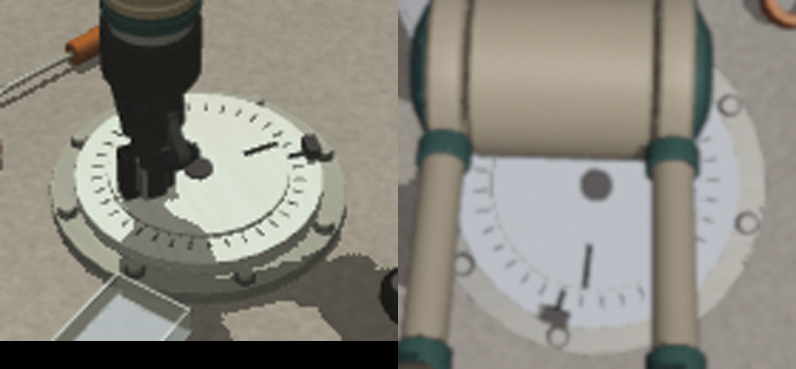

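Run:
```python
import pickle
from h import *
f=pickle.load(open('top4.pkl','rb'))
h=ray(f,*zp(318.5,298),33);print('hub',h)
for x,y,z in [(300,464,30),(307,395,30),(303.5,430,30),(265,467,26),(259,492,26)]:
    p=ray(f,*zp(x,y),z);print(wa(p,h),np.hypot(*(p-h)[:2]))
c=pose(-7.5,23.3,44);
print(*[(p,rel(c,pose(p,23.3,44))) for p in np.arange(-8.5,-20,-1)],sep='\n')
```

```text
hub [546.06682413  37.3091071   33.        ]
173.8640871387846 74.8076382755947
173.4700801131538 43.835661108096616
173.74307600392484 59.55597569012369
162.66497905331173 79.77927359319776
163.17580130811163 91.25927422017526
(np.float64(-8.5), ([0.04, 0.09, -0.0], 1.0))
(np.float64(-9.5), ([0.08, 0.18, -0.0], 2.0))
(np.float64(-10.5), ([0.11, 0.28, -0.0], 3.0))
(np.float64(-11.5), ([0.15, 0.37, -0.0], 4.0))
(np.float64(-12.5), ([0.18, 0.46, -0.0], 5.0))
(np.float64(-13.5), ([0.22, 0.56, -0.0], 6.0))
(np.float64(-14.5), ([0.25, 0.65, -0.0], 7.0))
(np.float64(-15.5), ([0.27, 0.75, -0.0], 8.0))
(np.float64(-16.5), ([0.3, 0.84, -0.0], 9.0))
(np.float64(-17.5), ([0.33, 0.94, -0.0], 10.0))
(np.float64(-18.5), ([0.35, 1.04, -0.0], 11.0))
(np.float64(-19.5), ([0.37, 1.13, -0.0], 12.0))
```

The index reads 173.7° and the set line 163°, so 10.7° remain. I'll move 10° slowly.

Call:
jog_arm:
  moves:
    - {"jaw": 0,"xyz": [0.04,0.09,0],"yaw": 1}
    - {"jaw": 0,"xyz": [0.08,0.18,0],"yaw": 2}
    - {"jaw": 0,"xyz": [0.11,0.28,0],"yaw": 3}
    - {"jaw": 0,"xyz": [0.15,0.37,0],"yaw": 4}
    - {"jaw": 0,"xyz": [0.18,0.46,0],"yaw": 5}
    - {"jaw": 0,"xyz": [0.22,0.56,0],"yaw": 6}
    - {"jaw": 0,"xyz": [0.25,0.65,0],"yaw": 7}
    - {"jaw": 0,"xyz": [0.27,0.75,0],"yaw": 8}
    - {"jaw": 0,"xyz": [0.3,0.84,0],"yaw": 9}
    - {"jaw": 0,"xyz": [0.33,0.94,0],"yaw": 10}
    - {"jaw": 0,"xyz": [0.33,0.94,0],"yaw": 10}
    - {"jaw": 0,"xyz": [0.33,0.94,0],"yaw": 10}

```text
time: 7.75
position: [603.1, 43.9, 44.3]
tool_rot: [0.0, 0.988, -0.153, 0.0]
force: [0.6, 1.8, 1.6]
opening: -0.2
```

```bash
python3 look.py 5
python3 - <<'E'
import pickle
from h import *
im=cv2.cvtColor(pickle.load(open('top5.pkl','rb'))['frame'],cv2.COLOR_RGB2BGR)
cv2.imwrite('pics/top5z.png',cv2.resize(im[165:297,255:397],None,fx=4.5,fy=4.5,interpolation=cv2.INTER_CUBIC))
E
```

```text
[ 603.05   43.93   44.29 -107.56] [0.59 1.77 1.62] 7.75 [-0.04  0.47  1.7  -0.    0.97  1.84]
```

View pics/top5z.png

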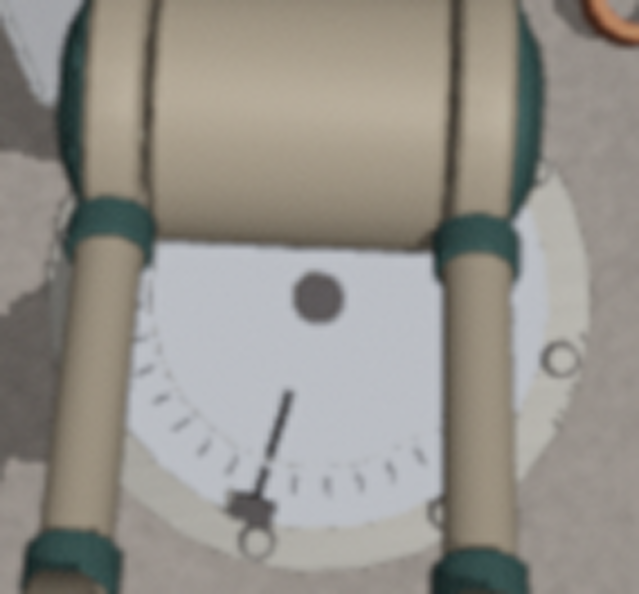

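The index line from (290,392) to (269,459) now runs straight into the set line from (265,467) to (259,492). Backing off sideways, then up and clear.

Call:
jog_arm:
  moves:
    - {"jaw": 0,"xyz": [0,-0.5,0],"yaw": 0}
    - {"jaw": 0,"xyz": [0,-1.2,0],"yaw": 0}
    - {"jaw": 0,"xyz": [0,-2.5,0],"yaw": 0}
    - {"jaw": 0,"xyz": [0,-2.5,0],"yaw": 0}
    - {"jaw": 0,"xyz": [0,-2.5,-3],"yaw": 0}
    - {"jaw": 0,"xyz": [0,-2.5,-6],"yaw": 0}
    - {"jaw": 0,"xyz": [0,-2.5,-9],"yaw": 0}
    - {"jaw": 0,"xyz": [0,-2.5,-12],"yaw": 0}
    - {"jaw": 0,"xyz": [0,-6,-15],"yaw": 0}
    - {"jaw": 0,"xyz": [0,-10,-18],"yaw": 0}
    - {"jaw": 0,"xyz": [0,-14,-18],"yaw": 0}
    - {"jaw": 0,"xyz": [0,-18,-18],"yaw": 0}
    - {"jaw": 0,"xyz": [0,-22,-18],"yaw": 0}
    - {"jaw": 0,"xyz": [0,-26,-18],"yaw": 0}
    - {"jaw": 0,"xyz": [0,-30,-18],"yaw": 0}
    - {"jaw": 0,"xyz": [0,-30,-18],"yaw": 0}
    - {"jaw": 0,"xyz": [0,-30,-18],"yaw": 0}
    - {"jaw": 0,"xyz": [0,-30,-18],"yaw": 0}

```text
time: 9.35
position: [692.9, 330.4, 223.4]
tool_rot: [0.001, 0.988, -0.152, -0.001]
force: [0.5, -0.1, 0.4]
opening: -0.0
```

```bash
python3 look.py 6
python3 - <<'E'
import pickle
from h import *
f=pickle.load(open('top6.pkl','rb'))
im=cv2.cvtColor(f['frame'],cv2.COLOR_RGB2BGR)
cv2.imwrite('pics/top6z.png',cv2.resize(im[165:297,255:397],None,fx=4.5,fy=4.5,interpolation=cv2.INTER_CUBIC))
cv2.imwrite('pics/top6full.png',im)
E
```

```text
[ 692.93  330.43  223.41 -107.49] [ 0.49 -0.07  0.42] 9.35 [ 0.35  0.58  1.02 -0.    1.54  2.23]
```

View pics/top6z.png

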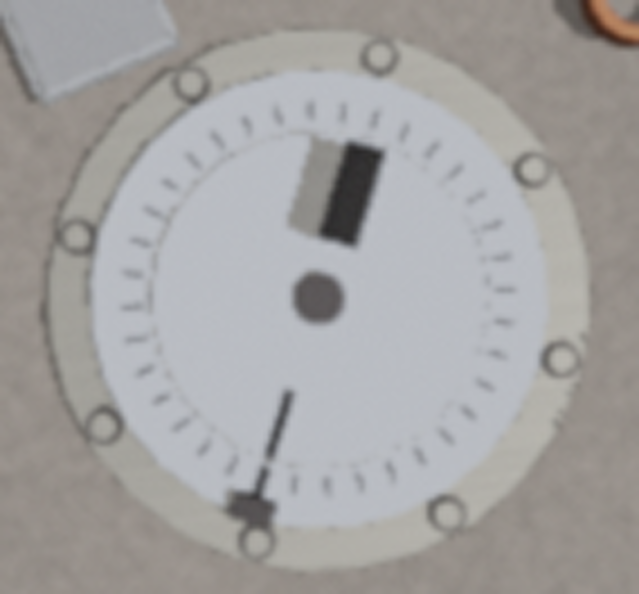

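View pics/top6full.png

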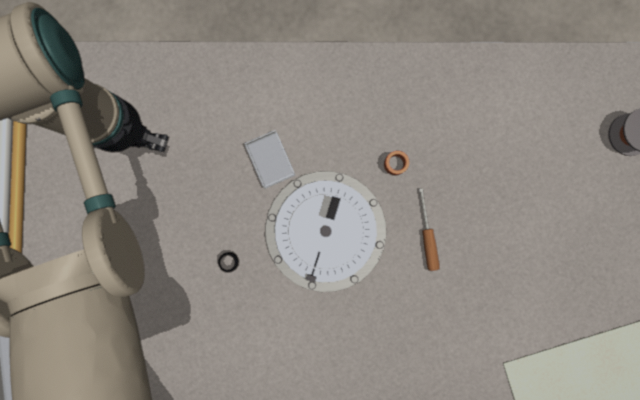

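The index, (290,392) to (269,459), stays in line with the set line, and the bystanders are where they were. One numerical check, then I'll hand it in.

Run:
```python
import pickle
from h import *
from bench import finish_job,ctrl
f=pickle.load(open('top6.pkl','rb'))
h=ray(f,*zp(318.5,298),33)
I=[wa(ray(f,*zp(x,y),30),h) for x,y in [(269,459),(290,392),(279.5,426)]]
S=[wa(ray(f,*zp(x,y),26),h) for x,y in [(265,467),(259,492)]]
e=np.mean(I)-np.mean(S);print(I,S,e,'mm',74*np.radians(e))
if abs(e)<3: print(np.abs(ctrl.observe()['qvel']).max(),finish_job())
```

```text
[np.float64(163.1208058156821), np.float64(163.35622973043374), np.float64(163.27013720858733)] [np.float64(162.66497905331173), np.float64(163.17580130811163)] 0.3286674041893889 mm 0.42448829768450025
the job is handed in; nothing more can be done
0.011935192458204427 None
```

I turned the dial about 190° clockwise by pushing one face of the paddle with the outside of the closed fingers. I then backed the hand off sideways and lifted it clear, about 330 mm from the valve, and handed the job in at about 9.4 s of the 43 s allowed.

In the last top image the index line lies at 163.25° and the set line at 162.9°. That is 0.3°, or about 0.4 mm sideways, against the 6 mm allowed. The index was in the same place before and after the hand was withdrawn. The force reading was back near zero, and the loose things looked unmoved in the picture. No check failed or disagreed. I did not measure the dial's own speed or the bystanders' positions numerically.

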